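Sort left-hand, right-hand and centre shelf brackets

TASK

We are putting up the next glass reagent shelf: sort the five loose aluminium brackets into the three white trays, each into the tray whose screwed-down sample it matches - left-hand end brackets (cheek on the left), right-hand end brackets (cheek on the right) and centre supports (no cheek). Stand every bracket upright on its ledge, flat on the free tray floor in front of the sample, not on top of another. Leave the flask on its cork ring and the small brown bottle where they stand.

Things in the scene. Friction and masses are not known exactly. Their poses are not given: they have to be found in the camera images.
- bracket_left_1: Left-hand end bracket, bare aluminium, stands on its ledge (68 x by 50 y mm, 5 thick, black pad). Back plate at the +x end: 50 wide (y), 7 thick, 56 high, its middle at x = +30; lip 15 high at the -x (front) end. Cheek 9 thick, 32 high along the LEFT (+y) side seen from the front. Pick from above across the plate's 50 mm. Any yaw, 0.14 kg. Origin: centre of underside, z up.
- bracket_left_2: Second left-hand end bracket, the same as bracket_left_1: cheek along the left (+y) side seen from the front, right side open. Same sizes, origin and axes.
- bracket_right_1: Right-hand end bracket, mirror image of bracket_left_1: seen from the front (-x, the lip), with the back plate behind, the cheek stands along the RIGHT (-y) side and the left side is open. Otherwise the same sizes, origin and axes.
- bracket_right_2: Second right-hand end bracket, the same as bracket_right_1: cheek along the right (-y) side. Same sizes, origin and axes.
- bracket_centre_1: Centre support bracket: ledge, back plate and front lip as bracket_left_1 but no cheek: both sides of the ledge are open; 0.11 kg. Same sizes, origin and axes.
- tray_left: White open tray for left-hand brackets, fixed, 253 (x) by 86 (y) mm, walls 4 thick and 25 high, floor 4 thick; +x roughly away from the robot. Sample left-hand bracket screwed down at the far end, origin x = +84, yaw as the tray. Free floor: x -122 to +50, y -39 to +39: room for two in line (say x = -76 and +4, yaw as the tray or +180 deg). Origin: centre of underside.
- tray_right: White open tray for right-hand brackets, same sizes, axes and free floor as tray_left; the sample screwed down at its far end is a right-hand bracket (cheek on -y).
- tray_centre: White open tray for centre supports, same sizes, axes and free floor as tray_left; the sample screwed down at its far end is a centre support (no cheek).
- flask: Empty round-bottom glass flask, 64 mm in diameter, 104 mm high, standing upright on a round cork ring (80 mm across, 30 mm high), its rim 126 mm above the bench; it is not part of the job and must stay as it stands. Origin: lowest point of the glass, 22 mm above the bench.
- bottle: Small brown glass bottle with white cap and label, 50 mm in diameter, 105 mm high; not part of the job and must stay as it stands. Origin: centre of its underside. The other clutter (jar of screws, empty cork ring, screwdriver, spirit level) is lower than 60 mm.
Things that resemble listed ones, but are neither listed nor needed, are in the scene too. Leave any pink or purple look-alike of the bracket_right_1 alone. Leave any red or turquoise look-alike of the bracket_left_1 alone.

How it is judged:
By the outcome, as a careful person would: the job done as asked, in the order asked, and still so for the second after the job is handed in, with the robot touching nothing.
It also fails if it takes over 134 s, if anything falls off the work surface, if the arm or the gripper's body presses on something with over 40 N, if the wrist force passes 120 N, or if a joint passes its speed limit or range.

ROBOT

A 7-joint arm with a two-finger parallel gripper is mounted at the origin on the work surface. World frame = base frame: x ahead of the robot, y to its left, z up, the work surface at z = 0. Lengths are in m, angles in rad, forces in N, time in s.
With the tool pointing down it reaches from about 0.4 to 0.9 m from the base axis. Payload 5.5 kg.
Tool frame: the origin (TCP) lies midway between the tips of the shut fingers; the grasp point (between the pads) lies 19 mm behind it (manip.grip_depth is the distance from the TCP to the grasp point, in m); z points along the fingers, x is the direction in which the jaws open and shut, and the axes are right-handed (so a half turn about z gives the same grasp; the last joint's range is limited). The gripper opens to 92 mm and grips with 3 to 60 N. Pads are 19 mm wide; open, the fingers measure 130 mm over their backs; the gripper's body (75 mm by 190 mm) begins 47 mm behind the grasp point.
Start: joints at [1.407, 0.501, -0.427, 1.55, 0.221, 1.138, -0.21], TCP at [0.269, -0.592, 0.227] pointing down, gripper open.
Joint ranges: [-2.88, 2.88], [-0.31, 2.03], [-1.54, 1.56], [0.2, 2.42], [-1.41, 4.55], [0.19, 2.02], [-2.57, 2.57]. Speed limits (rad/s): [2.57, 2.57, 3.14, 3.14, 3.14, 3.14, 3.14].

INTERFACE

Orientations are given as a unit quaternion [x, y, z, w].
In Python, from bench import manip, effector, viewer gives the robot as it stands. Calls block until the motion is done:
- manip.move_pose(position, orientation): joint-space move of the TCP to a pose.
- manip.servo_line(position, ori=None, vel=0.15): straight line of the TCP; ori=None keeps the orientation; vel is the mean speed in m/s.
- manip.movej(angles): joint-space move.
- effector.open_jaws() and effector.close(f_grip=None): open the fingers fully, or close them until they stop; f_grip is the grip in N (None keeps the last).
- manip.sleep(seconds).
- manip.solve_ik(position, orientation): joint angles nearest the present ones, or None.
- viewer.get_image(name): name is "scene" or "top" or "wrist"; returns the picture (420x560x3 uint8, red, green, blue); there is no depth.
- viewer.get_calibration(name): a dict with "vfov" (degrees; the focal length in pixels is half the picture's height over the tangent of half this angle, whatever the lens; pixels are square), "cx", "cy" (the principal point, pixels), "eye" and "attitude" of the camera in the world. Camera axes: x right, y down, z forward; pixel columns grow to the right and rows downward; lengths in m; the calibration is good to about 2 mm. A picture is of the moment at which its call begins: read the wrist's pose just before it. get_calibration takes no time and is no camera call; for the wrist camera it gives the pose at the moment of the call.
A pose or a line that the arm cannot do raises manip.PlanningError and nothing moves.
- manip.hand_in(): hands the job in, once; it reports no verdict.
Readings, each from a call of its own:
- manip.current_clock(): time.
- manip.current_q(): joint angles.
- manip.current_joint_velocities(): joint speeds.
- manip.current_tau(): joint torques, N m.
- manip.current_tool_pos(): TCP position.
- manip.current_tcp_rot(): TCP orientation.
- manip.current_force(): force on the tool from outside, world axes, zero at the start.
- manip.current_wrist_torque(): the same for the moment, N m.
- manip.current_finger_gap(): finger opening in m.
Only numpy, scipy, OpenCV 4.12 (cv2) and the standard library are available. Lean on these libraries where they do the work, as an engineer would, in place of code of your own. Each camera call takes 0.05 s, during which the arm holds its last target. There are 200 camera calls.

## Working session

There is one attempt and no reset: what is moved stays moved. The work goes in short steps, each a Python script; the robot and the scene stay as the last script left them, time stands still between calls to the robot, and variables do not carry over. Pictures are saved under pics/ and viewed, about 12 in all and at most 16, crops included, and the job is handed in when it is done.

```bash
ls; mkdir -p pics; python3 - <<'E'
from bench import manip, effector, viewer
import cv2
for n in ("top","scene"):
    im=viewer.get_image(n); c=viewer.get_calibration(n); print(n,c)
    cv2.imwrite(f"pics/{n}0.png",cv2.cvtColor(im,cv2.COLOR_RGB2BGR))
    if n=="top": cv2.imwrite("pics/top0x.png",cv2.resize(cv2.cvtColor(im,cv2.COLOR_RGB2BGR),(800,600),interpolation=cv2.INTER_CUBIC))
print(manip.current_clock(),manip.current_tcp_rot(),manip.grip_depth, viewer.get_calibration("wrist"))
E
```

```text
pics
top {'vfov': 47.980612166649436, 'cx': 283.17718590404513, 'cy': 203.2494131528257, 'eye': array([0.36394044, 0.05309318, 1.33348104]), 'attitude': array([ 0.71292623, -0.69974178,  0.03149034, -0.0332564 ])}
scene {'vfov': 51.85525775987248, 'cx': 286.497984975663, 'cy': 206.69272714064405, 'eye': array([1.41900396, 0.27506055, 0.99024846]), 'attitude': array([ 0.56518099,  0.72430627, -0.30682555, -0.24861407])}
0.1 [ 8.40816289e-01 -5.41319843e-01 -7.37178163e-04 -5.02706339e-04] 0.0188 {'vfov': 63.316684983923516, 'cx': 278.8769229227288, 'cy': 206.07439830971649, 'eye': array([ 0.32827061, -0.56370747,  0.38377194]), 'attitude': array([ 0.83449661, -0.53700659, -0.06747063,  0.10337814])}
```

View pics/top0x.png

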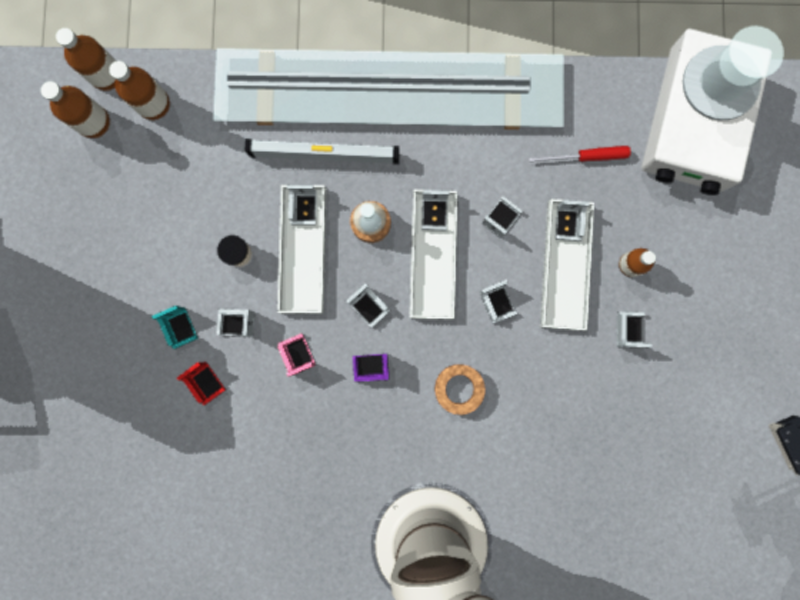

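View pics/scene0.png

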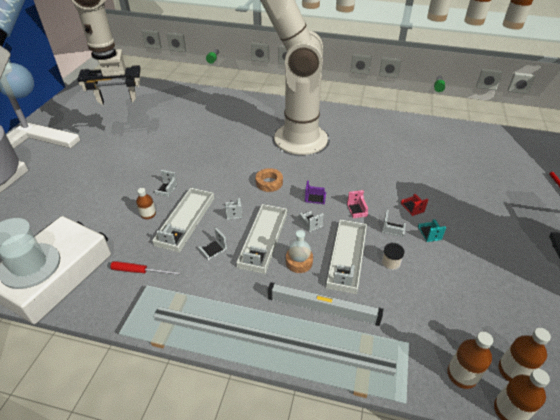

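The top view (800x600) shows five bare brackets at (233,323), (368,306), (498,302), (503,215) and (634,330). The trays are at (302,250), (434,255) and (568,265). Coloured look-alikes, the flask at (370,220) and the bottle at (637,262) are also in view. Next I'll go above and look with the wrist camera.

```bash
cat > h.py <<'E'
from bench import manip, effector, viewer
import numpy as np, cv2
from scipy.spatial.transform import Rotation as R
def down(a): return np.array([np.cos(a/2),np.sin(a/2),0,0])   # jaws open along angle a
def ray(c,uv,z):
    f=210/np.tan(np.radians(c['vfov'])/2)
    d=R.from_quat(c['attitude']).apply([(uv[0]-c['cx'])/f,(uv[1]-c['cy'])/f,1]); e=np.array(c['eye'])
    return (e+d*(z-e[2])/d[2])
def proj(c,p):
    f=210/np.tan(np.radians(c['vfov'])/2)
    q=R.from_quat(c['attitude']).inv().apply(np.array(p)-c['eye']); return np.array([c['cx']+f*q[0]/q[2],c['cy']+f*q[1]/q[2]])
def snap(n,fn):
    c=viewer.get_calibration(n); im=cv2.cvtColor(viewer.get_image(n),cv2.COLOR_RGB2BGR)
    cv2.imwrite('pics/'+fn,im); np.save('pics/'+fn[:-4]+'.npy',c,allow_pickle=True); return c,im
def load(fn): return np.load('pics/'+fn[:-4]+'.npy',allow_pickle=True).item(), cv2.imread('pics/'+fn)
E
python3 - <<'E'
from h import *
c=viewer.get_calibration('top')
for p in [(233,323),(368,306),(498,302),(503,215),(634,330),(302,250),(434,255),(568,265),(370,220),(637,262),(460,390)]:
    print(p,ray(c,(p[0]*.7,p[1]*.7),0.02).round(3))
for i,y in enumerate((-0.2,0.2)):
    manip.move_pose([0.46,y,0.34],down(-np.pi/2)); c,im=snap('wrist',f'w{i}.png'); print(manip.current_clock(),c['eye'],R.from_quat(c['attitude']).apply([0,0,1]))
    cv2.imwrite(f'pics/w{i}x.png',cv2.resize(im,(800,600),interpolation=cv2.INTER_CUBIC))
E
```

```text
(233, 323) [0.414 0.391 0.02 ]
(368, 306) [0.453 0.128 0.02 ]
(498, 302) [ 0.465 -0.125  0.02 ]
(503, 215) [ 0.638 -0.134  0.02 ]
(634, 330) [ 0.415 -0.39   0.02 ]
(302, 250) [0.561 0.261 0.02 ]
(434, 255) [0.555 0.001 0.02 ]
(568, 265) [ 0.54  -0.262  0.02 ]
(370, 220) [0.623 0.128 0.02 ]
(637, 262) [ 0.549 -0.398  0.02 ]
(460, 390) [ 0.293 -0.053  0.02 ]
1.8 [ 0.52499351 -0.200909    0.49766936] [-2.45521264e-01  6.92744396e-04 -9.69390958e-01]
3.3333 [0.52606688 0.19882608 0.49770935] [-2.45384786e-01  3.52343338e-04 -9.69425697e-01]
```

View pics/w0x.png

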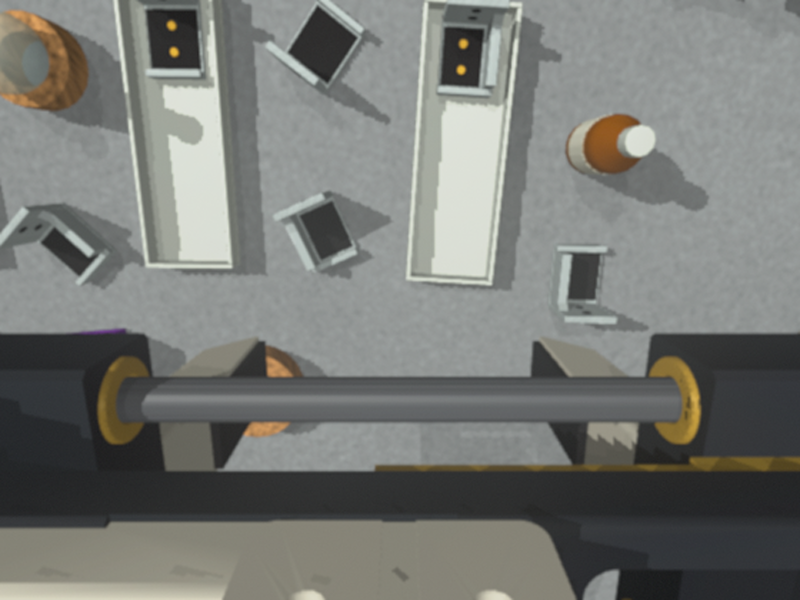

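View pics/w1x.png

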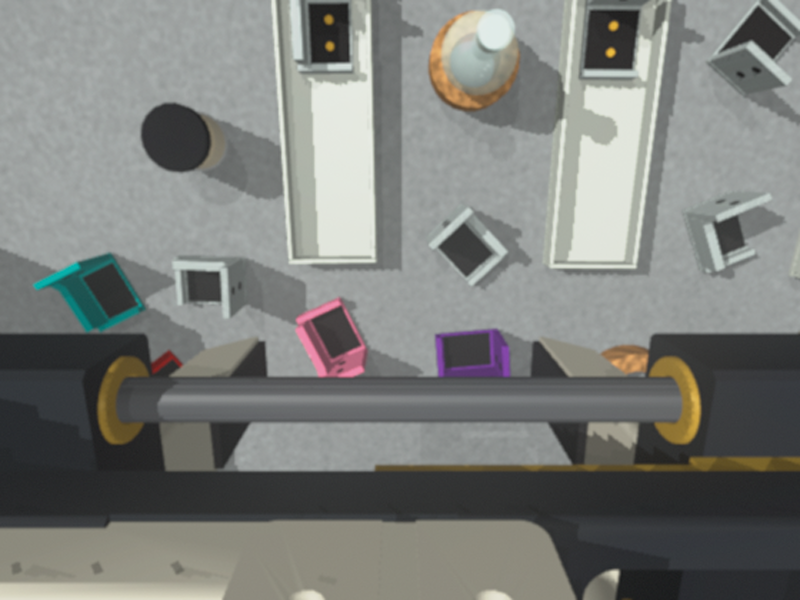

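The wrist views show that the left tray's sample (w1, 325,35) has its cheek on the left. The middle tray's sample has no cheek, and the right tray's sample (w0, 465,60) has its cheek on the right.

My tentative types, using top-view pixels, are:

| Bracket | Top-view pixel | Type |
|---|---|---|
| A | (634,330) | right |
| B | (498,302) | left |
| C | (503,215) | centre |
| D | (368,306) | right |
| E | (233,323) | left |

The counts match the list. I'll zoom in on the brackets and measure the trays.

```bash
cat > m.py <<'E'
from h import *
S=[('A','w0',410,200),('B','w0',223,162),('C','w0',223,31),('D','w1',328,173),('E','w1',146,200),('C','w1',528,34)]
T=np.zeros((528,792,3),np.uint8)
for i,(n,w,u,v) in enumerate(S):
    c,im=load(w+'.png'); x0=min(u-30,500); y0=max(0,v-30); k=im[y0:y0+60,x0:x0+60]
    k=cv2.resize(k,(264,264),interpolation=cv2.INTER_CUBIC)
    for t in range(0,60,10): 
        cv2.line(k,(int(t*4.4),0),(int(t*4.4),5),(0,0,255),1); cv2.line(k,(0,int(t*4.4)),(5,int(t*4.4)),(0,0,255),1)
    cv2.putText(k,f'{n}{w} {x0},{y0}',(8,258),0,.45,(0,255,255),1)
    T[264*(i//3):264*(i//3)+264,264*(i%3):264*(i%3)+264]=k
cv2.imwrite('pics/mont.png',T)
c,im=viewer.get_calibration('top'),cv2.imread('pics/top0.png')
m=((im.min(2)>185)&(im[:,:,2].astype(int)-im[:,:,0]<25)).astype(np.uint8)
m=cv2.morphologyEx(m,cv2.MORPH_CLOSE,np.ones((5,5)))
for k in cv2.findContours(m,cv2.RETR_EXTERNAL,cv2.CHAIN_APPROX_NONE)[0]:
    if 1500<cv2.contourArea(k)<5000:
        b=cv2.boxPoints(cv2.minAreaRect(k)); P=np.array([ray(c,p,.025)[:2] for p in b])
        L=[np.linalg.norm(P[i]-P[i-1]) for i in (1,2)]
        print('ctr',P.mean(0).round(4),'sides',np.round(L,3),'corners px',b.round(1).tolist())
E
python3 m.py
```

```text
ctr [0.0025 0.0135] sides [0.22  0.185] corners px [[248.3000030517578, 407.3999938964844], [280.6000061035156, 330.20001220703125], [344.0, 356.70001220703125], [311.70001220703125, 433.8999938964844]]
ctr [ 0.5437 -0.2601] sides [0.254 0.089] corners px [[378.70001220703125, 228.60000610351562], [384.20001220703125, 138.5], [415.79998779296875, 140.5], [410.20001220703125, 230.5]]
ctr [0.565  0.2637] sides [0.254 0.088] corners px [[193.5, 218.0], [195.60000610351562, 128.3000030517578], [226.6999969482422, 129.0], [224.6999969482422, 218.6999969482422]]
```

View pics/mont.png

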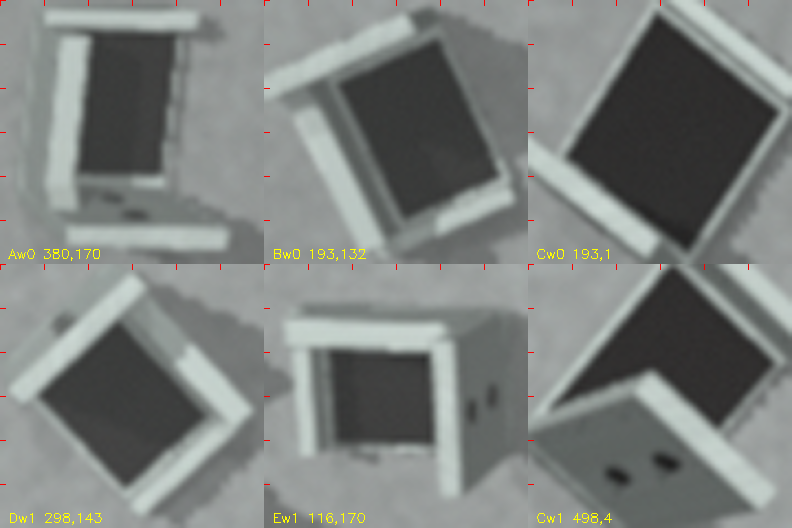

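The zooms confirm the types: A right, B left, C centre (no cheek), D right, E left. I read the plate top ends from these crops and cast them at z=56 mm. For the middle tray I'll use its rim corners in both wrist views.

```bash
cat > est.py <<'E'
from h import *
# name: view, crop origin, plate-top ends (montage px), rough front->back image direction
D={'A':('w0',(380,170),(67,236),(228,238),(0,1)),'B':('w0',(193,132),(-7,96),(146,22),(-.5,-1)),
'C':('w1',(498,4),(120,116),(237,236),(-1,1)),'D':('w1',(298,143),(18,132),(138,18),(-1,-1)),'E':('w1',(116,170),(181,74),(188,231),(1,0))}
EST={}
for n,(w,o,a,b,d) in D.items():
    c=np.load(f'pics/{w}.npy',allow_pickle=True).item()
    P,Q=[ray(c,np.array(o)+np.array(p)/4.4-.5+.5/4.4,.056)[:2] for p in (a,b)]
    t=(Q-P)/np.linalg.norm(Q-P); x=np.array([-t[1],t[0]]); dw=np.array([-d[1],-d[0]])
    if x@dw<0: x=-x
    EST[n]=((P+Q)/2,np.arctan2(x[1],x[0]),np.linalg.norm(Q-P))
if __name__=='__main__':
    ct=viewer.get_calibration('top')
    for n,(p,y,L) in EST.items():
        o=p-.03*np.array([np.cos(y),np.sin(y)]); print(n,'plate',p.round(4),'yaw',np.degrees(y).round(1),'len',L.round(4),'origin',o.round(3),'top px800',(proj(ct,[*o,.005])/.7).round())
    for w,ps in (('w0',[(147,266),(232,267),(117,0),(220,0),(408,279),(492,283)]),('w1',[(549,266),(637,267),(289,262),(376,262)])):
        c=np.load(f'pics/{w}.npy',allow_pickle=True).item()
        for p in ps: print(w,p,ray(c,np.array(p)*.7,.025)[:2].round(4))
    for p in [(414,190),(457,192),(455,321),(410,319)]: print('top',ray(ct,np.array(p)*.7,.025)[:2].round(4))
    for b in ([[378.7,228.6],[384.2,138.5],[415.8,140.5],[410.2,230.5]],[[193.5,218.],[195.6,128.3],[226.7,129.],[224.7,218.7]]):
        P=np.array([ray(ct,p,.025)[:2] for p in b]); v=P[1]-P[0]+P[2]-P[3]; print('tray',P.round(4).tolist(),np.degrees(np.arctan2(v[1],v[0])))
E
python3 est.py
```

```text
A plate [ 0.3885 -0.3825] yaw 179.2 len 0.0496 origin [ 0.419 -0.383] top px800 [628. 329.]
B plate [ 0.4938 -0.1104] yaw 24.9 len 0.0503 origin [ 0.467 -0.123] top px800 [496. 302.]
C plate [ 0.6135 -0.1112] yaw 141.1 len 0.0479 origin [ 0.637 -0.13 ] top px800 [500. 217.]
D plate [0.4759 0.1519] yaw 44.0 len 0.048 origin [0.454 0.131] top px800 [367. 306.]
E plate [0.4168 0.3611] yaw -92.7 len 0.0492 origin [0.418 0.391] top px800 [235. 321.]
w0 (147, 266) [0.4346 0.0477]
w0 (232, 267) [ 0.4334 -0.0362]
w0 (117, 0) [0.6696 0.0436]
w0 (220, 0) [ 0.6694 -0.0459]
w0 (408, 279) [ 0.4211 -0.2101]
w0 (492, 283) [ 0.4169 -0.2938]
w1 (549, 266) [0.435  0.0502]
w1 (637, 267) [ 0.4338 -0.0369]
w1 (289, 262) [0.4396 0.3067]
w1 (376, 262) [0.4394 0.221 ]
top [0.6836 0.0425]
top [ 0.6811 -0.0425]
top [ 0.4262 -0.0415]
top [0.4285 0.0458]
tray [[0.4185, -0.2084], [0.6727, -0.2238], [0.6686, -0.3128], [0.4149, -0.2955]] -3.683818901970068
tray [[0.4383, 0.3058], [0.6922, 0.309], [0.6918, 0.221], [0.438, 0.219]] 0.5888003817364572
```

```bash
cat > job.py <<'E'
from h import *
from est import EST
TR={'L':(np.array([.565,.2637]),.6),'R':(np.array([.5445,-.2605]),-3.7),'C':(np.array([.559,.002]),-1.7)}
UP,ZP=.21,.029
def run(n,tray,slot):
    p,y,_=EST[n]; tc,ty=TR[tray]; ty=np.radians(ty); best=None
    for k in (0,np.pi):
        for f in (0,np.pi):
            a=y+np.pi/2+k; yp=ty+f; b=a+(yp-y)
            d=np.array([np.cos(ty),np.sin(ty)]); q=tc+slot*d+.03*d*(1 if f==0 else -1)
            s=[manip.solve_ik(np.array([*xy,z]),down(g)) for xy,z,g in ((p,UP,a),(p,ZP,a),(q,UP,b),(q,ZP+.005,b))]
            if any(v is None for v in s): continue
            m=max(abs(v[6]) for v in s)
            if best is None or m<best[0]: best=(m,a,b,q,f)
    m,a,b,q,f=best; print(n,'max q7 %.2f'%m,'place',q.round(3),'flip',f>0)
    manip.move_pose([*p,UP],down(a)); manip.servo_line([*p,ZP],vel=.15)
    print('force down',np.round(manip.current_force(),1))
    effector.close(40); print('gap',manip.current_finger_gap())
    manip.servo_line([*p,UP],vel=.15); print('lift gap',manip.current_finger_gap(),np.round(manip.current_force(),1))
    manip.move_pose([*q,UP],down(b)); manip.servo_line([*q,.055],vel=.15); manip.servo_line([*q,ZP+.0055],vel=.03)
    print('set force',np.round(manip.current_force(),1))
    effector.open_jaws(); manip.servo_line([*q,UP],vel=.2); print('t',manip.current_clock())
E
python3 - <<'E'
from job import *
c=load('w0.png')[0]; print('bottle cap',ray(c,(637*.7,140*.7),.105)); c=load('w1.png')[0]; print('flask rim',ray(c,(495*.7,30*.7),.126))
run('E','L',.006)
c,im=snap('wrist','e1.png')
E
```

```text
bottle cap [ 0.54800038 -0.3846547   0.105     ]
flask rim [0.62077975 0.13161317 0.126     ]
E max q7 1.53 place [0.601 0.264] flip False
force down [-0.4 -0.1  0.6]
gap 0.049761710403840205
lift gap 0.049381835335742794 [-0.2  0.5 -1.3]
set force [ 0.1  0.5 -1. ]
t 13.1333
```

View pics/e1.png

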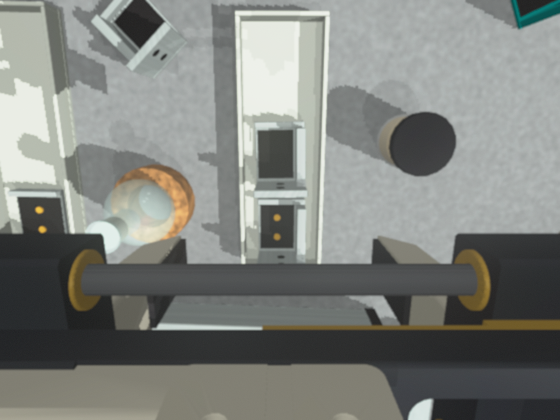

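E stands upright in the left tray at (277,155), in front of its sample, with the cheek on the same side. On to the next ones.

```bash
sed -i 's/ZP+.0055/ZP+.0045/' job.py; python3 - <<'E'
from job import *
run('B','L',-.077)
run('C','C',-.03)
c,im=snap('wrist','e2.png'); snap('top','t2.png')
run('A','R',.0)
c,im=snap('wrist','e3.png')
E
python3 -c "
import cv2,numpy as np
a=[cv2.imread(f'pics/e{i}.png')[:235] for i in (2,3)]; cv2.imwrite('pics/e23.png',np.vstack(a))"
```

```text
B max q7 1.65 place [0.518 0.263] flip False
force down [ 0.3 -0.1 -0.3]
gap 0.04970599434122093
lift gap 0.049442952524257004 [-0.1 -0.6 -1.4]
set force [-0.2  0.5 -2.4]
t 23.425
C max q7 1.07 place [0.499 0.004] flip True
force down [-0.3 -0.9  1. ]
gap 0.049379522303125235
lift gap 0.04981307288818894 [ 0.2  0.9 -1.1]
set force [ 0.3  0.4 -1. ]
t 32.95
A max q7 1.06 place [ 0.515 -0.259] flip True
force down [-0.4 -0.3 -0.4]
gap 0.049366254962103215
lift gap 0.049347591822643304 [-0.3  0.5 -1.5]
set force [ 0.7  0.8 -1.4]
t 42.9833
```

View pics/e23.png

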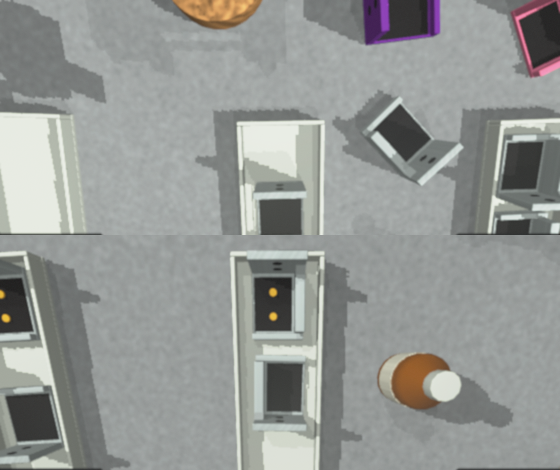

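C stands in the centre tray, and A is in the right tray with its cheek on its own right (flipped 180°). D (upper view, 410,140) again shows its cheek on the right, so it goes into the near slot of the right tray.

```bash
python3 - <<'E'
from job import *
run('D','R',-.079)
manip.move_pose([.36,-.26,.34],down(-np.pi/2)); a=snap('wrist','f0.png')[1][:235]
manip.move_pose([.36,.13,.34],down(-np.pi/2)); b=snap('wrist','f1.png')[1][:235]
cv2.imwrite('pics/f.png',np.vstack([a,b])); 
manip.move_pose([.27,-.55,.3],down(-np.pi/2)); t=snap('top','t3.png')[1]; cv2.imwrite('pics/t3x.png',cv2.resize(t[70:330,80:480],(800,520),interpolation=cv2.INTER_CUBIC)); print(manip.current_clock())
E
```

```text
D max q7 1.46 place [ 0.496 -0.257] flip False
force down [ 0.7  0.5 -0.6]
gap 0.04925990572229269
lift gap 0.0492684723828443 [-0.7 -0.9 -1.5]
set force [-0.3 -0.  -2.5]
t 54.3833
60.5667
```

View pics/f.png

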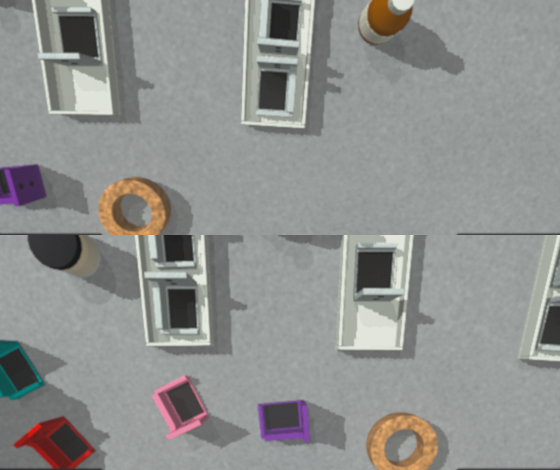

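View pics/t3x.png

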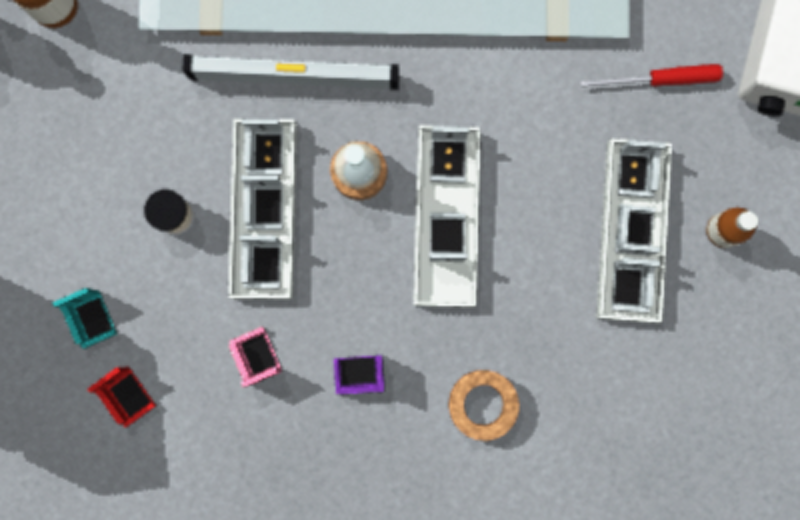

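All five brackets stand flat in their trays. The flask at (358,170), the bottle at (735,228) and the look-alikes are where they were.

```bash
python3 -c "
from bench import manip
manip.hand_in(); print(manip.current_clock())"
```

```text
the job is handed in; nothing more can be done
the job is handed in; nothing more can be done
```

I sorted all five brackets and handed the job in at about 61 s, well under the 134 s limit:
- **Left tray:** two left-hand brackets.
- **Right tray:** two right-hand brackets. One is turned 180°, which the task allows.
- **Centre tray:** the centre support, also turned 180°.

**Checks:** Every grip measured 49–50 mm across the plate, and the wrist force readings stayed below 3 N. The final wrist and top pictures show each bracket standing flat on the free floor of its tray. The flask, the bottle and the coloured look-alikes are where they were, judged by eye from the pictures.

No check failed or disagreed. The tightest fit is in the left tray, where the far bracket stands only a few millimetres in front of the sample.

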